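# Set the swivel hook over the drip tray and hang the dipping basket

## Robot

A 6-joint arm with a two-finger parallel gripper is mounted at the origin on the work surface. World frame = base frame: x ahead of the robot, y to its left, z up, the work surface at z = 0. Lengths are in m, angles in rad, forces in N, time in s.
With the tool pointing down it reaches from about 0.3 to 0.775 m from the base axis. Payload 14.6 kg.
Tool frame: the origin (TCP) lies on the centre line of the jaws, within the pads' length; the fingertips stand 14 mm ahead of it and the grasp point (between the pads) lies 5 mm behind it; x points along the fingers, y is the direction in which the jaws open and shut, and the axes are right-handed (so a half turn about x gives the same grasp; the last joint's range is limited). The gripper opens to 94 mm and grips with 3 to 60 N. Pads are 16 mm wide; open, the fingers measure 119 mm over their backs; the gripper's body (75 mm by 177 mm) begins 78 mm behind the grasp point.
Start: joints at [1.109, 0.3, 1.521, -0, 1.321, -0.067], TCP at [0.212, 0.508, 0.219] pointing down, gripper open.
Joint ranges: [-3.03, 3.03], [-0.79, 2.21], [0.23, 2.52], [-1.04, 4.18], [0, 3.07], [-2.55, 2.55]. Speed limits (rad/s): [2.22, 2.22, 2.57, 3.14, 3.14, 3.14].

## Interface

Orientations are given as [roll, pitch, yaw] about the fixed x, y, z axes, in that order (R = Rz(yaw) Ry(pitch) Rx(roll)).
In Python, from station import * gives the robot as it stands. The module is installed in compiled form; this text tells all that it offers.
- The arm moves only by the shell command python3 -m handwheel 'ROWS' [FORCE]. ROWS is JSON, a list of rows, each a list of 3 entries, a list of its own where there are three numbers: the shift along the tool's x, y, z in mm, then the turn about the tool's x in rad, then the gripper command: -1 is fully open, 1 is shut, values between are in proportion. In form: [[[dx, dy, dz], spin, gripper], ...]. A call has exactly 5 rows; each row is the pose to reach, as a shift and turn from the pose measured when the call began, along the tool's axes at that moment; what a row does not reach only later rows make up. A row lasts 1/10 s, in which the tool goes at most 50 mm and 8.59 degrees, less where a joint would pass 70% of its speed; a pose out of reach is approached as far as the arm can. A call with a gripper value outside its range is refused whole. The fingers move at their own pace and stop on an object; FORCE is the grip in N (left out, the last holds). Time passes only in rows, so rows that repeat a pose let the fingers close, or fill a call up. It gives the time, the measured TCP pose, the force and the opening at its end, in the units of the state.
- get_obs(): the state, without advancing time (a new reading comes with each control period).
- camera(name): name is "scene" or "top" or "wrist"; returns (picture, depth): 420x560x3 uint8, blue, green, red; 420x560 float32, m along the optical axis (not along the pixel's ray), 0 where there is no reading.
- camera_info(name): a dict with "fx", "fy", "cx", "cy" (pixels), "k1" (the pictures are not rectified: a ray, as slopes to the right and down, at radius r is drawn at 1 + k1 r^2 times it, then the intrinsics apply), "extrinsics" (4x4, takes a point from camera to world coordinates). Camera axes: x right, y down, z forward; pixel columns grow to the right and rows downward; lengths in m; the calibration is good to about 2 mm. A picture is of the moment at which its call begins: read the wrist's pose just before it. camera_info takes no time and is no camera call; for the wrist camera it gives the pose at the moment of the call.
- hand_in(): hands the job in, once; it reports no verdict.
The state is a dict: "time_s": time; "qpos": joint angles; "joint_vel": joint speeds; "tau": joint torques, N m; "ee_pos": TCP position; "eef_rot": TCP orientation; "force": force on the tool from outside, world axes, zero at the start; "moment": the same for the moment, N m; "grip_width": finger opening in m.
Only numpy, scipy, OpenCV 4.12 (cv2) and the standard library are available. Lean on these libraries where they do the work, as an engineer would, in place of code of your own. Each camera call takes 0.05 s, during which the arm holds its last target. There are 200 camera calls.

## Task

First turn the drain stand's stiff swivel hook round to the drip tray's side until it comes right up against its stop, without forcing it. Then hang the dipping basket on it: press the basket's cross bar gently down past the red spring keeper until it drops into the bottom of the hook, and leave the basket hanging free and still over the tray. Keep off the heating mantle and its flask, and do not disturb anything else on the bench.

Things in the scene. Friction and masses are not known exactly. Their poses are not given: they have to be found in the camera images.
- stand: Fixed drain stand: blue base plate 170 x 96 x 14 mm (65 mm of it on the -x side of the rod, 105 mm on the +x side) and an upright 12 mm rod with the swivel hook on top. Origin on the table on the rod's axis, z up. The tray stands at its +y or -y side, the mantle at the other. Stand and hook bear up to 20 N from anything touching them, tool or basket; more counts as forcing.
- stand_top (a point): Point on the vertical axis about which the hook turns, 200 mm above the table, at the underside of the brass swivel head (30 mm across, 26 mm high). The stop ring sits just below.
- swivel (a joint): Angle of the hook on the stand, about the vertical axis: 0 with the hook pointing along the stand's -x, positive counter-clockwise from above, towards the stand's -y. Stiff: about 6 N sideways, 70 mm out, turns it, and it stays where left. On each side a hard stop ends its travel somewhere between 1.15 and 1.55 rad: where exactly must be felt.
- stop_ring: Fixed aluminium ring round the rod just below the brass head, 48 mm across. Its origin is on the axis, 19 mm below stand_top. Its upper half carries two upright red stop pins, 6 mm thick, and is clamped by hand at an angle that differs each time and that this pose does not show. A brass lug under the hook arm comes up against a pin at either end of the hook's travel.
- hook_seat (a point): Where the basket bar's centre line rests in the bottom of the hook: 108.5 mm out from the axis, 16.5 mm below stand_top. Turns with the hook; its -x axis points outward along the arm, z up. The hook is one 8 mm round yellow bar: level arm, centre line 12 mm above stand_top, from the head to 92 mm out, then down to its underside 11.5 mm below this point and up to the tip.
- hook_tip (a point): Top of the hook's upturned tip, 129 mm out from the axis, 26 mm above stand_top, 42.5 mm above hook_seat. It flares outward a little; below it the throat is 22 mm wide, from 96 to 118 mm out, open upward.
- keeper_mid (a point): Middle of the red spring keeper when shut (this point is fixed to the hook): a 4 mm bar, level across the throat's mouth, 12 mm above stand_top, hinged on the arm side 94 mm out, free end 117 mm out. Pressed down with 3 to 6 N it swings inward, pushing the bar towards the tip with up to 10 N, lets it by on the tip side about 10 mm above hook_seat and springs back over it.
- basket_grip (a point): Centre of the blue grip plate on top of the loose dipping basket, to be held across its thickness: 12 mm thick (basket x), 62 mm wide (basket y), 36 mm high. 210 mm above the basket's underside, 80 mm above the bar. z up.
- basket_bar (a point): Middle of the basket's steel cross bar: 7 mm thick, along the basket's y between two 6 mm uprights (centres 52 mm apart), 130 mm above the underside, 80 mm above the cup's rim, 62 mm below the underside of the grip plate. It hangs in the hook, square across the arm. Since the cup lies right below it, the hook must enter the 76 mm gap between bar and rim from the tip's side.
- basket: The loose dipping basket: white cup 62 mm across and 50 mm high with glass stoppers in it, uprights, cross bar and grip plate, 228 mm high in all, 0.22 to 0.37 kg. Origin at the centre of its underside; it starts upright on the table.
- tray: Fixed white drip tray, 136 x 120 x 25 mm high, beside the stand. Origin at the centre of its underside.
- mantle: Fixed round heating mantle, 128 mm across and 72 mm high, with a round amber flask whose green stopper reaches 168 mm above the table. Origin at the centre of its underside. Not to be touched.
- reagent: Loose amber bottle, 68 mm across, 150 mm high, bystander. Origin at the centre of its underside.
- conical: Loose conical flask, 84 mm across, 122 mm high, bystander. Origin as above.
- beaker: Loose glass beaker, 76 mm across, 95 mm high, bystander. Origin as above.
- wash: Loose white wash bottle, 72 mm across, 185 mm high, bystander. Origin as above.
- jar: Loose jar with blue cap, 72 mm across, 85 mm high, bystander. Origin as above.
- bosshead: Loose grey clamp head lying on the bench, about 75 x 45 x 26 mm, bystander. Origin as above.
- petri: Loose covered glass dish, 90 mm across, 14 mm high, bystander. Origin as above.
Things that resemble listed ones, but are neither listed nor needed, are in the scene too. What is shaped like the basket but green or purple is not meant.

How it is judged:
On the way, in this order (a step that is already met when the one before it is completed fails the run):
1. the hook is firmly up against its stop on the tray's side (its lug bears on the stop pin with over 3 N; the stiff swivel keeps it so), with the basket not yet on it (((value of joint swivel above 1.1 rad and y of tray in the frame of stand below 0 m) or (value of joint swivel below -1.1 rad and y of tray in the frame of stand above 0 m)) and contact force between stop_ring and stand above 3 N and distance between basket_bar and hook_seat above 0.03 m), for 0.2 s.
2. the basket's bar lies in the bottom of the hook, under the keeper (distance between basket_bar and hook_seat below 0.008 m and angle between the x axis of basket_bar and the x axis of hook_seat, either way round below 0.35 rad and angle between basket_bar's own z axis and vertical below 0.2 rad), for 0.2 s.
At the end, for the whole second after the job is handed in: Hook still turned to the tray's side (over 1.1 rad); the basket hangs by its bar in the bottom of the hook (bar within 8 mm of the seat, square to the arm within 20 degrees, upright within 11 degrees), within 45 mm of the tray's middle, clear of the tray, at rest, released (all of step 2 and ((value of joint swivel above 1.1 rad and y of tray in the frame of stand below 0 m) or (value of joint swivel below -1.1 rad and y of tray in the frame of stand above 0 m)) and horizontal distance between basket_bar and tray below 0.045 m and linear speed of basket below 0.03 m/s and contact force between basket and stand above 0.8 N and contact force between basket and tray below 0.1 N); the robot touches nothing.
It fails at once if hook forced: the tool or the basket presses on the stand or hook with more than 20 N (contact force between any of the fingers, the arm, basket and stand above 20 N).
It fails at once if heating mantle or flask touched (contact force between anything else and mantle above 1 N).
It fails at once if a bystander pushed more than 15 mm or knocked over (distance of any of reagent, conical, beaker, wash, jar, bosshead, petri from where it was at the start of the episode above 0.015 m or angle between any of reagent, conical, beaker, wash, jar, bosshead, petri's own z axis and vertical above 0.3 rad).
It also fails if it takes over 72 s, if anything falls off the work surface, if the arm or the gripper's body presses on something with over 40 N, if the wrist force passes 120 N, or if a joint passes its speed limit or range.

## Working session

There is one attempt and no reset: what is moved stays moved. The work goes in short steps, Python scripts to look and compute and a shell command to move; the robot and the scene stay as the last step left them, time stands still between calls to the robot, and variables do not carry over. Pictures are saved under pics/ and viewed, about 8 in all and at most 12, crops included, and the job is handed in when it is done.

```bash
mkdir -p pics; cat > h.py <<'E'
from station import *
import numpy as np, cv2
from scipy.spatial.transform import Rotation as R
def cloud(name):
    inf=camera_info(name); p,d=camera(name)
    K=np.array([[inf["fx"],0,inf["cx"]],[0,inf["fy"],inf["cy"]],[0,0,1.]])
    v,u=np.mgrid[0:420,0:560]
    pts=np.stack([u.ravel(),v.ravel()],1).astype(float)[:,None]
    n=cv2.undistortPoints(pts,K,np.array([inf["k1"],0,0,0.]))[:,0].reshape(420,560,2)
    c=np.dstack([n[...,0]*d,n[...,1]*d,d]); T=np.array(inf["extrinsics"])
    w=c@T[:3,:3].T+T[:3,3]; w[d==0]=np.nan
    return p,d,w
def totool(target):
    o=get_obs(); return R.from_euler('xyz',o["eef_rot"]).inv().apply(np.array(target)-o["ee_pos"])*1000
E
python3 - <<'E'
from h import *
o=get_obs(); print({k:np.round(v,3) for k,v in o.items()})
for n in("scene","top"):
    p,d,w=cloud(n); cv2.imwrite(f"pics/{n}0.png",p); np.savez(f"{n}0.npz",p=p,w=w)
    i=camera_info(n); print(n,np.round(i["extrinsics"],2).tolist())
E
```

```text
{'time_s': np.float64(0.0), 'qpos': array([ 1.109,  0.3  ,  1.522, -0.   ,  1.321, -0.067]), 'joint_vel': array([-0.001,  0.002, -0.   ,  0.001,  0.   , -0.001]), 'tau': array([-1.0000e-03, -5.3178e+01, -3.5274e+01,  7.1000e-02,  2.4000e-02,
       -0.0000e+00]), 'ee_pos': array([0.211, 0.507, 0.219]), 'eef_rot': array([-1.605,  1.57 , -2.   ]), 'force': array([-0.398,  0.507,  0.031]), 'moment': array([-0.007, -0.046,  0.018]), 'grip_width': np.float64(0.094)}
scene [[-0.57, 0.52, -0.64, 1.25], [0.82, 0.37, -0.43, 0.49], [0.01, -0.77, -0.64, 0.87], [0.0, 0.0, 0.0, 1.0]]
top [[-0.03, -0.99, 0.14, 0.36], [-1.0, 0.03, 0.0, 0.01], [-0.01, -0.14, -0.99, 1.42], [0.0, 0.0, 0.0, 1.0]]
```

View pics/scene0.png

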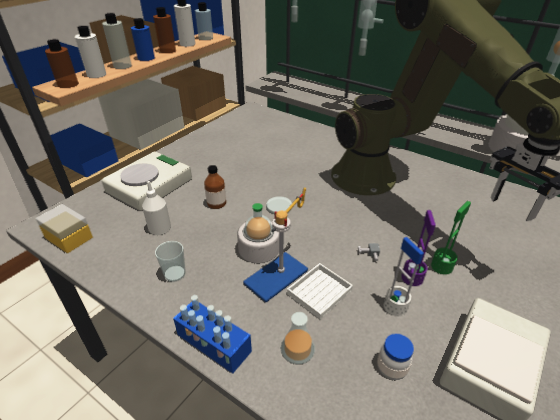

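View pics/top0.png

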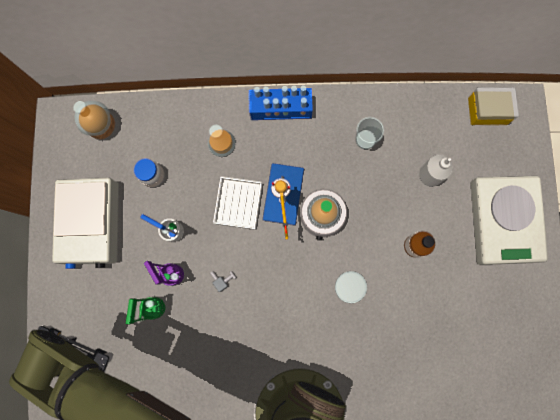

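The white basket with the blue grip (scene 413,250; top 155,222) is the target. Its lookalikes are purple (scene 425,230; top 165,272) and green (scene 460,215; top 147,308), and the jar's blue cap (scene 397,347) and the blue rack are not it. The stand is at top (282,187), with the hook pointing down the picture, the tray on its left (238,203) and the mantle on its right (324,211).

```bash
python3 - <<'E'
from h import *
def hsvmask(p,lo,hi):
    return cv2.inRange(cv2.cvtColor(p,cv2.COLOR_BGR2HSV),lo,hi)>0
for n in("scene","top"):
    z=np.load(n+"0.npz"); p,w=z["p"],z["w"]; 
    H=cv2.cvtColor(p,cv2.COLOR_BGR2HSV)
    def seg(nm,m,box,zl):
        x,y,Z=w[...,0],w[...,1],w[...,2]
        with np.errstate(all='ignore'):
            k=m&(Z>zl[0])&(Z<zl[1])&(x>box[0])&(x<box[1])&(y>box[2])&(y<box[3])
        P=w[k]
        if len(P)<3: print(n,nm,len(P));return P
        r=cv2.minAreaRect((P[:,:2]*1000).astype(np.float32))
        print(n,nm,len(P),"mean",P.mean(0).round(4),"min",P.min(0).round(3),"max",P.max(0).round(3),"rect",np.round(r[0],1),np.round(r[1],1),round(r[2],1)); return P
    blue=(H[...,0]>100)&(H[...,0]<125)&(H[...,1]>120)
    yel=(H[...,0]>10)&(H[...,0]<32)&(H[...,1]>120)
    allm=np.ones_like(blue)
    seg("base",blue,(.3,.8,-.3,.3),(.005,.03))
    seg("grip",blue,(.2,.8,.15,.6),(.12,.25))
    seg("cap",blue,(.2,.8,.15,.6),(.06,.11))
    seg("hook",yel,(.3,.8,-.15,.2),(.195,.26))
    seg("hook205+",allm,(.35,.75,-.1,.15),(.19,.26))
    seg("tray",(H[...,1]<40)&(H[...,2]>150),(.4,.75,.05,.25),(.015,.04))
    seg("mantlestop",(H[...,0]>45)&(H[...,0]<80)&(H[...,1]>100),(.3,.75,-.2,.1),(.1,.2))
    seg("mantle",allm,(.4,.65,-.2,.03),(.06,.08))
    seg("red",((H[...,0]<6)|(H[...,0]>174))&(H[...,1]>150),(.35,.75,-.15,.15),(.15,.25))
    seg("cupregion",allm,(.38,.56,.24,.40),(.02,.15))
    i=camera_info(n);print(i["fx"])
s=cv2.imread("pics/scene0.png"); c=cv2.resize(s[180:330,220:500],None,fx=2.8,fy=2.8,interpolation=cv2.INTER_CUBIC); cv2.imwrite("pics/c1.png",c)
E
```

```text
scene base 1426 mean [0.6283 0.0346 0.0148] min [ 0.529 -0.027  0.005] max [0.708 0.089 0.02 ] rect [619.2  31.2] [ 93.  170.1] 79.6
scene grip 311 mean [0.5245 0.3538 0.2172] min [0.504 0.325 0.192] max [0.539 0.38  0.231] rect [521.1 352.1] [60.1 13.6] 62.3
scene cap 622 mean [0.6887 0.4145 0.0841] min [0.653 0.384 0.07 ] max [0.717 0.444 0.089] rect [685.4 414.2] [60.2 63.1] 81.2
scene hook 199 mean [0.5694 0.0327 0.2178] min [0.467 0.019 0.195] max [0.614 0.048 0.23 ] rect [540.7  33.6] [147.3  25.9] 1.4
scene hook205+ 401 mean [0.5777 0.0334 0.2108] min [0.467 0.01  0.19 ] max [0.63  0.058 0.23 ] rect [549.4  20.8] [160.1  45.4] 13.9
scene tray 344 mean [0.5983 0.1626 0.0248] min [0.518 0.091 0.016] max [0.75  0.235 0.03 ] rect [634.  161.1] [235.6 141.5] 1.7
scene mantlestop 60 mean [ 0.556  -0.079   0.1678] min [ 0.543 -0.094  0.16 ] max [ 0.569 -0.068  0.172] rect [555.1 -80. ] [25.4 22.7] 37.2
scene mantle 521 mean [ 0.582  -0.0645  0.072 ] min [ 0.495 -0.142  0.061] max [ 0.618 -0.018  0.08 ] rect [562.4 -77.1] [111.  122.7] 36.8
scene red 16 mean [0.576  0.0403 0.214 ] min
[... 852 characters left out ...]
7] [ 45.3 162.7] 89.7
top tray 286 mean [0.5963 0.1609 0.0231] min [0.401 0.09  0.015] max [0.67  0.229 0.031] rect [532.6 169.9] [121.5 264.3] 80.6
top mantlestop 98 mean [ 0.5541 -0.0828  0.1667] min [ 0.54  -0.099  0.121] max [ 0.568 -0.07   0.174] rect [555.9 -83.2] [26.9 31. ] 78.4
top mantle 924 mean [ 0.5492 -0.0807  0.0711] min [ 0.49  -0.145  0.06 ] max [ 0.615 -0.02   0.08 ] rect [552.2 -82.6] [124.2 125. ] 87.5
top red 17 mean [0.543  0.0241 0.216 ] min [0.485 0.01  0.212] max [0.606 0.051 0.224] rect [549.7  18.3] [125.7  37.8] 13.5
top cupregion 567 mean [0.4579 0.3451 0.0535] min [0.38  0.318 0.02 ] max [0.549 0.379 0.149] rect [464.7 348.2] [ 61.1 169.1] 89.9
497.6704745759218
```

View pics/c1.png

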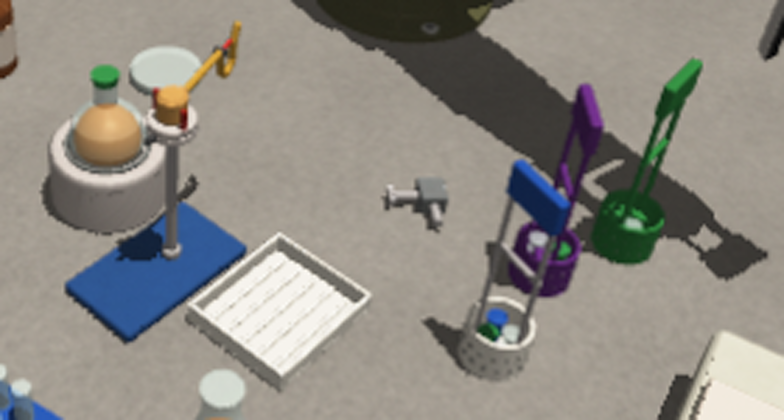

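The close crop confirms it: the white cup with the blue plate at crop (540,195) is the basket, and the hook points towards the robot. The tray lies on the stand's +y side, so the swivel has to go below -1.1 rad.

```bash
python3 - <<'E'
from h import *
c0=np.array([.599,.0325])
for n in("scene","top"):
    z=np.load(n+"0.npz"); p,w=z["p"],z["w"]; H=cv2.cvtColor(p,cv2.COLOR_BGR2HSV)
    x,y,Z=w[...,0],w[...,1],w[...,2]
    yel=(H[...,0]>10)&(H[...,0]<32)&(H[...,1]>120)
    P=w[yel&(Z>.195)&(Z<.26)&(x>.45)&(x<.585)&(y>-.05)&(y<.1)]
    vx,vy,a,b=cv2.fitLine(P[:,:2].astype(np.float32),cv2.DIST_HUBER,0,.001,.001).ravel()
    print(n,"hook line dir",np.degrees(np.arctan2(vy,vx)),"pt",a,b,"tip",P[P[:,0].argmin()])
    # offset of line from c0
    nrm=np.array([-vy,vx]); print("line offset from rod",(np.array([a,b])-c0)@nrm)
    head=w[(Z>.222)&(Z<.232)&(x>.575)&(x<.64)&(abs(y-.03)<.04)]; print("head",len(head),head.mean(0),np.ptp(head,0))
    T=(Z>.019)&(Z<.032)&(x>.5)&(x<.69)&(y>.085)&(y<.25)&(H[...,1]<60); r=cv2.minAreaRect((w[T][:,:2]*1000).astype(np.float32));print("tray",r)
    for nm,bx,zl in(("conical",(.66,.82,.1,.3),(.03,.14)),("any tall",(.5,.8,.1,.32),(.04,.3)),("bosshead",(.3,.5,.1,.26),(.008,.05))):
        k=w[(Z>zl[0])&(Z<zl[1])&(x>bx[0])&(x<bx[1])&(y>bx[2])&(y<bx[3])]
        if len(k): print(nm,len(k),k.min(0).round(3),k.max(0).round(3))
    k=w[(Z>.02)&(Z<.056)&(abs(x-.52)<.05)&(abs(y-.35)<.05)]; r=cv2.minEnclosingCircle((k[:,:2]*1000).astype(np.float32)); print("cup",r)
o=get_obs(); M=R.from_euler('xyz',o["eef_rot"]).as_matrix(); print(M.round(3), o["force"])
h=np.radians(169.6); 
E
```

```text
scene hook line dir 5.4232492 pt 0.5268425 0.028055847 tip [0.46741625 0.0188677  0.22307861]
line offset from rod 0.0023955131185777
head 75 [0.60112462 0.03454731 0.22613613] [0.02533033 0.02999764 0.00829199]
tray ((593.6145629882812, 159.43731689453125), (122.35997772216797, 138.89645385742188), 80.6927719116211)
conical 873 [0.749 0.176 0.03 ] [0.811 0.242 0.127]
any tall 672 [0.518 0.178 0.04 ] [0.8   0.319 0.127]
bosshead 187 [0.347 0.172 0.009] [0.4   0.241 0.032]
cup ((519.4341430664062, 351.55816650390625), 32.800350189208984)
top hook line dir 4.6692405 pt 0.5391325 0.026157979 tip [0.46763315 0.0208356  0.217553  ]
line offset from rod -0.0014475503038670922
head 97 [0.59797008 0.03162305 0.22514953] [0.02771698 0.03873547 0.00917968]
tray ((594.2738647460938, 159.60260009765625), (121.1204605102539, 137.09461975097656), 80.32328033447266)
conical 484 [0.661 0.171 0.03 ] [0.807 0.238 0.126]
any tall 419 [0.507 0.175 0.04 ] [0.799 0.32  0.224]
bosshead 216 [0.343 0.114 0.008] [0.47  0.236 0.031]
cup ((520.7515869140625, 348.968505859375), 32.03119659423828)
[[-0.     0.385  0.923]
 [-0.001  0.923 -0.385]
 [-1.    -0.001 -0.   ]] [-0.07794183 -0.42831928 -0.2818797 ]
```

```bash
python3 -m handwheel '[[[-40,0,0],0,1],[[-81,-15,20],0,1],[[-81,-44,62],0,1],[[-81,-72,101],0,1],[[-81,-100,140],0,1]]' 20
python3 -m handwheel '[[[0,-28,39],0,1],[[0,-56,78],0,1],[[0,-84,117],0,1],[[0,-112,156],0,1],[[0,-140,195],0,1]]'
python3 -c "
from h import *
print(get_obs()['ee_pos'],totool([.531,-.013,.300]),get_obs()['force'])"
```

```text
time_s: 0.6
ee_pos: [0.3027, 0.3597, 0.2999]
eef_rot: [-1.601, 1.57, -1.996]
force: [0.7, 0.1, -0.3]
grip_width: 0.0578
time_s: 1.1
ee_pos: [0.4295, 0.1537, 0.3]
eef_rot: [-1.642, 1.57, -2.036]
force: [0.8, 1.1, 0.2]
grip_width: 0.0178
[0.42950747 0.15368294 0.30004304] [   0.16152555 -114.9319638   157.71669273] [0.77925052 1.14604009 0.16446952]
```

```bash
python3 -m handwheel '[[[0,-28,39],0,1],[[0,-56,78],0,1],[[0,-86,118],0,1],[[0,-115,158],0,1],[[0,-115,158],0,1]]'
python3 -m handwheel '[[[20,0,0],0,1],[[50,0,0],0,1],[[75,0,0],0,1],[[91,0,0],0,1],[[91,0,0],0,1]]'
python3 - <<'E'
from h import *
p,d,w=cloud("wrist"); cv2.imwrite("pics/w1.png",p); np.savez("w1.npz",p=p,w=w)
o=get_obs(); M=R.from_euler('xyz',o["eef_rot"]).as_matrix().T
rod=np.array([.5995,.033,.209]); 
for a in range(185,80,-10):
    t=np.radians(a); u=np.array([np.cos(t),np.sin(t),0]); q=np.array([-np.sin(t),np.cos(t),0])*-1
    print(a,(M@(rod+.072*u-.018*q-o["ee_pos"])*1000).round(0))
print(o["ee_pos"],o["force"],o["eef_rot"])
E
```

```text
time_s: 1.6
ee_pos: [0.5326, -0.0174, 0.2988]
eef_rot: [-2.196, 1.568, -2.595]
force: [0.3, 0.6, -0.4]
grip_width: 0.0005
time_s: 2.1
ee_pos: [0.5313, -0.017, 0.2057]
eef_rot: [-2.585, 1.564, -2.984]
force: [1.1, -0.1, 0.1]
grip_width: 0.0002
185 [ -2.  23. -12.]
175 [ -2.  33. -20.]
165 [ -2.  45. -26.]
155 [ -2.  57. -30.]
145 [ -2.  70. -31.]
135 [ -2.  83. -31.]
125 [ -2.  95. -28.]
115 [ -2. 107. -23.]
105 [ -2. 118. -16.]
95 [ -2. 128.  -7.]
85 [ -2. 135.   4.]
[ 0.53196412 -0.01708977  0.20742521] [-0.45834697  0.00955945  1.50887219] [-2.44842691  1.56648812 -2.84676747]
```

View pics/w1.png

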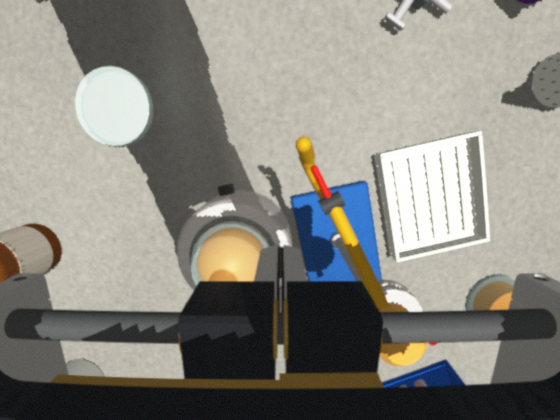

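```bash
cat > arc.py <<'E'
from h import *
o=get_obs(); M=R.from_euler('xyz',o["eef_rot"]).as_matrix().T
rod=np.array([.5995,.033,.207]); 
def at(a,off=.018):
    t=np.radians(a); u=np.array([np.cos(t),np.sin(t),0]); q=np.array([np.sin(t),-np.cos(t),0])
    return rod+.072*u-off*q
rel=o["ee_pos"]-rod; ang=np.degrees(np.arctan2(rel[1],rel[0]))%360; print("rel",rel.round(4),"arm angle est",ang-np.degrees(np.arcsin(.018/np.hypot(*rel[:2]))),"F",o["force"].round(1))
for a in range(int(ang)-20,78,-5): print(a,(M@(at(a)-o["ee_pos"])*1000).round(0))
E
python3 -m handwheel '[[[0,12,-6],0,1],[[0,23,-12],0,1],[[0,28,-16],0,1],[[0,33,-20],0,1],[[0,39,-23],0,1]]'
python3 arc.py | head -15
```

```text
time_s: 2.65
ee_pos: [0.5263, 0.0282, 0.2084]
eef_rot: [-1.72, 1.568, -2.118]
force: [3.4, -6.2, 0.9]
grip_width: 0.0004
rel [-0.0732 -0.0048  0.0014] arm angle est 169.5126932275455 F [ 3.4 -6.2  0.9]
163 [ 1.  8. -4.]
158 [ 1. 14. -6.]
153 [ 1. 20. -8.]
148 [ 1. 26. -8.]
143 [ 1. 33. -9.]
138 [ 1. 39. -8.]
133 [ 1. 46. -7.]
128 [ 1. 52. -6.]
123 [ 1. 58. -4.]
118 [ 1. 64. -2.]
113 [ 1. 70.  1.]
108 [ 1. 75.  5.]
103 [ 1. 81.  9.]
98 [ 1. 85. 13.]
```

```bash
python3 -m handwheel '[[[0,8,-4],0,1],[[0,14,-6],0,1],[[0,20,-8],0,1],[[0,26,-8],0,1],[[0,33,-9],0,1]]'
python3 arc.py | head -12
```

```text
time_s: 3.15
ee_pos: [0.531, 0.0622, 0.2089]
eef_rot: [-1.264, 1.567, -1.662]
force: [0.1, -8.6, -1.0]
grip_width: 0.0002
rel [-0.0685  0.0292  0.0019] arm angle est 142.92809158445468 F [ 0.1 -8.6 -1. ]
136 [2. 9. 1.]
131 [ 2. 15.  2.]
126 [ 2. 22.  4.]
121 [ 2. 28.  6.]
116 [ 2. 34.  8.]
111 [ 2. 39. 12.]
106 [ 2. 44. 15.]
101 [ 2. 49. 20.]
96 [ 2. 54. 24.]
91 [ 2. 58. 29.]
86 [ 2. 62. 34.]
```

```bash
python3 -m handwheel '[[[0,9,1],0,1],[[0,15,2],0,1],[[0,20,3],0,1],[[0,25,5],0,1],[[0,28,6],0,1]]'
python3 arc.py | head -12
```

```text
time_s: 3.65
ee_pos: [0.5471, 0.0861, 0.2092]
eef_rot: [-1.328, 1.565, -1.726]
force: [-3.9, -5.7, -0.1]
grip_width: 0.0006
rel [-0.0524  0.0531  0.0022] arm angle est 120.70731738749156 F [-3.9 -5.7 -0.1]
114 [2. 8. 4.]
109 [ 2. 13.  7.]
104 [ 2. 18. 11.]
99 [ 2. 23. 16.]
94 [ 2. 28. 20.]
89 [ 2. 32. 25.]
84 [ 2. 35. 31.]
79 [ 2. 38. 37.]
```

```bash
python3 -m handwheel '[[[0,3,1],0,1],[[0,6,3],0,1],[[0,8,4],0,1],[[0,10,5],0,1],[[0,11,6],0,1]]'
python3 arc.py | head -12
```

```text
time_s: 4.15
ee_pos: [0.5562, 0.0943, 0.2094]
eef_rot: [-1.487, 1.564, -1.884]
force: [-4.4, -3.4, 0.4]
grip_width: 0.0003
rel [-0.0433  0.0613  0.0024] arm angle est 111.32697817959519 F [-4.4 -3.4  0.4]
105 [2. 6. 5.]
100 [ 2. 11. 10.]
95 [ 2. 16. 14.]
90 [ 2. 20. 19.]
85 [ 2. 23. 25.]
80 [ 2. 26. 30.]
```

```bash
cat > ok.py <<'E'
import sys
from h import *
o=get_obs(); f=np.hypot(*o["force"][:2]); print(o["ee_pos"].round(4),o["force"].round(1),round(f,1)); sys.exit(f>float(sys.argv[1]))
E
python3 -m handwheel '[[[0,1,1],0,1],[[0,2,2],0,1],[[0,3,2.5],0,1],[[0,4,3],0,1],[[0,4,3.5],0,1]]' >/dev/null; python3 ok.py 8.5 && python3 -m handwheel '[[[0,1,1],0,1],[[0,2,2],0,1],[[0,3,2.5],0,1],[[0,4,3],0,1],[[0,4,3.5],0,1]]' >/dev/null; python3 ok.py 8.5; python3 arc.py
```

```text
[0.5603 0.0972 0.2095] [-4.6 -3.3 -1.1] 5.6
[0.5603 0.0972 0.2095] [-4.6 -3.3 -1.1] 5.6
rel [-0.0392  0.0642  0.0025] arm angle est 107.58491295720418 F [-4.6 -3.3 -1.1]
101 [2. 6. 6.]
96 [ 2. 10. 11.]
91 [ 2. 15. 16.]
86 [ 2. 18. 21.]
81 [ 2. 22. 26.]False
False
```

```bash
sed -i 's/sys.exit(f>float(sys.argv\[1\]))/sys.exit(int(f>float(sys.argv[1])))/' ok.py
python3 -m handwheel '[[[0,1,1],0,1],[[0,2,2],0,1],[[0,3,2.5],0,1],[[0,3.5,3],0,1],[[0,3.5,3.5],0,1]]' >/dev/null; python3 ok.py 8.5 && python3 -m handwheel '[[[0,1,1],0,1],[[0,2,2],0,1],[[0,3,2.5],0,1],[[0,3.5,3],0,1],[[0,3.5,3.5],0,1]]' >/dev/null; python3 ok.py 8.5; python3 arc.py
```

```text
[0.5641 0.0995 0.2096] [-4.8 -3.1 -0.5] 5.7
[0.568  0.1019 0.2098] [-3.1 -3.1 -1.2] 4.4
rel [-0.0315  0.0689  0.0028] arm angle est 100.85181330041254 F [-3.1 -3.1 -1.2]
94 [3. 5. 7.]
89 [ 3.  9. 12.]
84 [ 3. 12. 18.]
79 [ 3. 15. 23.]
```

```bash

python3 -m handwheel '[[[0,1,1],0,1],[[0,2,2],0,1],[[0,2.5,2.5],0,1],[[0,3,3],0,1],[[0,3,4],0,1]]' >/dev/null; python3 ok.py 7.5 && python3 -m handwheel '[[[0,1,1],0,1],[[0,2,2],0,1],[[0,2.5,2.5],0,1],[[0,3,3],0,1],[[0,3,4],0,1]]' >/dev/null; python3 ok.py 7.5; python3 arc.py
```

```text
[0.572  0.1038 0.2099] [-5.  -1.2  0.2] 5.2
[0.576  0.1057 0.2101] [-4.3 -0.1 -0.9] 4.3
rel [-0.0235  0.0727  0.0031] arm angle est 94.26979616191036 F [-4.3 -0.1 -0.9]
87 [3. 4. 9.]
82 [ 3.  7. 14.]
```

```bash

python3 -m handwheel '[[[0,0.5,1],0,1],[[0,1,2],0,1],[[0,1.5,3],0,1],[[0,2,4],0,1],[[0,2,4.5],0,1]]' >/dev/null; python3 ok.py 7.5 && python3 -m handwheel '[[[0,0.5,1],0,1],[[0,1,2],0,1],[[0,1.5,3],0,1],[[0,1.5,4],0,1],[[0,1.5,4.5],0,1]]' >/dev/null; python3 ok.py 7.5; python3 arc.py
```

```text
[0.5801 0.1066 0.2102] [-5.1 -2.1 -0.6] 5.5
[0.5842 0.1072 0.2102] [-5.5  0.8 -1.2] 5.5
rel [-0.0153  0.0742  0.0032] arm angle est 87.94074260233774 F [-5.5  0.8 -1.2]
81 [3. 3. 8.]
```

```bash

python3 -m handwheel '[[[0,0.5,1],0,1],[[0,1,2],0,1],[[0,1,2.5],0,1],[[0,1.5,3],0,1],[[0,1.5,3.5],0,1]]' >/dev/null; python3 ok.py 7.5 && python3 -m handwheel '[[[0,0.5,1],0,1],[[0,0.5,2],0,1],[[0,1,2.5],0,1],[[0,1,3],0,1],[[0,1,3.5],0,1]]' >/dev/null; python3 ok.py 7.5; python3 arc.py
```

```text
[0.5872 0.1077 0.2102] [-6.3 -1.6 -0.5] 6.5
[0.5897 0.1076 0.2102] [-10.9  -1.8   0.9] 11.0
rel [-0.0098  0.0746  0.0032] arm angle est 83.6174827090182 F [-10.9  -1.8   0.9]
```

```bash

python3 -m handwheel '[[[0,0,0.8],0,1],[[0,0,1.1],0,1],[[0,0,1.3],0,1],[[0,0,1.4],0,1],[[0,0,1.4],0,1]]' >/dev/null; python3 ok.py 13;python3 -c "
from h import *
print(R.from_euler('xyz',get_obs()['eef_rot']).as_matrix().round(2))"
```

```text
[0.5898 0.1076 0.2102] [-11.3  -2.2   1.3] 11.5
[[-0.02  0.38  0.92]
 [-0.01  0.92 -0.38]
 [-1.   -0.02 -0.01]]
```

```bash

python3 -m handwheel '[[[0,0,-20],0,1],[[0,0,-40],0,1],[[-40,0,-40],0,0],[[-80,0,-40],0,0],[[-95,0,-40],0,0]]'
python3 - <<'E'
from h import *
for n in("scene","top"):
    p,d,w=cloud(n); np.savez(n+"1.npz",p=p,w=w); H=cv2.cvtColor(p,cv2.COLOR_BGR2HSV)
    x,y,Z=w[...,0],w[...,1],w[...,2]
    yel=(H[...,0]>10)&(H[...,0]<32)&(H[...,1]>120)
    P=w[yel&(Z>.195)&(Z<.235)&(y>.05)&(y<.2)&(x>.52)&(x<.68)]
    l=cv2.fitLine(P[:,:2].astype(np.float32),cv2.DIST_HUBER,0,.001,.001).ravel()
    print(n,len(P),np.degrees(np.arctan2(l[1],l[0])),l[2:],"tip",P[P[:,1].argmax()],P.min(0),P.max(0))
print(totool([.5203,.350,.300]),get_obs()["qpos"])
E
```

```text
time_s: 9.65
ee_pos: [0.5553, 0.1248, 0.3105]
eef_rot: [-2.108, 1.554, -2.498]
force: [-0.5, -0.5, -0.4]
grip_width: 0.0207
scene 125 84.8609 [0.60782266 0.11903376] tip [0.60982665 0.16411967 0.2217976 ] [0.59121908 0.0535591  0.19642928] [0.61373135 0.16411967 0.22767883]
top 4 72.528824 [0.6053678  0.07631662] tip [0.60623129 0.07881767 0.21163176] [0.60317445 0.07372075 0.20963978] [0.60656862 0.07881767 0.21441054]
[   6.78711028  195.15595202 -118.10565306] [ 0.15992715  0.30377269  1.31164879 -0.00767871  1.5421171  -1.01974529]
```

```bash

python3 -m handwheel '[[[1,39,-24],-0.14,0],[[2,78,-47],-0.28,0],[[3,117,-71],-0.43,0],[[5,156,-95],-0.58,0],[[6,195,-118],-0.73,0]]'
python3 -m handwheel '[[[0,0,0],-0.14,0],[[0,0,0],-0.28,0],[[0,0,0],-0.43,0],[[0,0,0],-0.58,0],[[0,0,0],-0.73,0]]'
python3 - <<'E'
from h import *
p,d,w=cloud("wrist"); cv2.imwrite("pics/w2.png",p); H=cv2.cvtColor(p,cv2.COLOR_BGR2HSV)
k=(H[...,0]>100)&(H[...,0]<125)&(H[...,1]>120)&(w[...,2]>.215)&(w[...,2]<.24); P=w[k]
r=cv2.minAreaRect((P[:,:2]*1000).astype(np.float32)); print(len(P),P.mean(0),r)
M=R.from_euler('xyz',get_obs()['eef_rot']).as_matrix();print(M.round(3),np.degrees(np.arctan2(M[1,1],M[0,1])))
print(get_obs()["ee_pos"],totool([.5203,.350,.205]),totool([r[0][0]/1000,r[0][1]/1000,.205]))
E
```

```text
time_s: 10.25
ee_pos: [0.5193, 0.3519, 0.2993]
eef_rot: [-2.887, 1.552, -2.541]
force: [1.3, -1.2, 0.7]
grip_width: 0.0472
time_s: 10.75
ee_pos: [0.519, 0.3522, 0.2976]
eef_rot: [2.652, 1.55, -2.549]
force: [0.4, 0.6, -0.7]
grip_width: 0.0468
893 [0.51783138 0.3491806  0.22744247] ((518.3277587890625, 350.46038818359375), (61.28829574584961, 10.952138900756836), 59.82321548461914)
[[-0.017 -0.887  0.461]
 [-0.012  0.461  0.887]
 [-1.     0.01  -0.018]] 152.5516361291183
[0.51898991 0.35213026 0.29769897] [92.68132497 -3.06142926  0.39100207] [92.70979409 -1.09909046 -0.10910653]
```

View pics/w2.png

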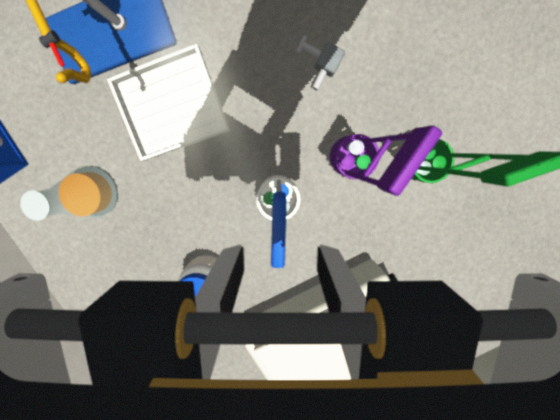

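The picture shows the blue plate (279,230) edge-on and centred between the fingers (230 to 330), with the purple and green baskets well off to the right. I'll go down and grip.

```bash

python3 -m handwheel '[[[25,-1,0],0,0],[[55,-2,0],0,0],[[80,-2,0],0,0],[[92,-2,0],0,0],[[92,-2,0],0,0]]' 30
python3 -m handwheel '[[[0,0,0],0,1],[[0,0,0],0,1],[[0,0,0],0,1],[[0,0,0],0,1],[[0,0,0],0,1]]' 30
python3 -m handwheel '[[[-20,0,0],0,1],[[-50,0,0],0,1],[[-80,0,0],0,1],[[-100,0,0],0,1],[[-100,0,0],0,1]]'
python3 - <<'E'
from h import *
# plan: hook geometry
a=np.radians(84.8); u=np.array([np.cos(a),np.sin(a),0]); rod=np.array([.5995,.033,.2])
for s in(.1085,.22,.25): print(s,(rod+s*u).round(4))
print(get_obs()["qpos"].round(2))
E
```

```text
time_s: 11.3
ee_pos: [0.5185, 0.35, 0.2037]
eef_rot: [2.635, 1.547, -2.558]
force: [1.2, 0.2, -0.2]
grip_width: 0.0471
time_s: 11.8
ee_pos: [0.5188, 0.35, 0.2043]
eef_rot: [2.649, 1.548, -2.544]
force: [2.1, -0.8, 0.1]
grip_width: 0.0121
time_s: 12.3
ee_pos: [0.5212, 0.3516, 0.3068]
eef_rot: [2.662, 1.552, -2.531]
force: [-0.4, 1.1, -4.3]
grip_width: 0.0117
0.1085 [0.6093 0.1411 0.2   ]
0.22 [0.6194 0.2521 0.2   ]
0.25 [0.6222 0.282  0.2   ]
[ 0.54  0.45  1.12 -0.    1.59 -2.13]
```

```bash

python3 -m handwheel '[[[-4,-22,-7],0.12,1],[[-7,-52,-17],0.26,1],[[-7,-84,-27],0.4,1],[[-7,-114,-37],0.53,1],[[-7,-133,-43],0.65,1]]'
python3 -m handwheel '[[[0,0,0],0.12,1],[[0,0,0],0.26,1],[[0,0,0],0.38,1],[[0,0,0],0.48,1],[[0,0,0],0.52,1]]'
python3 - <<'E'
from h import *
p,d,w=cloud("wrist"); cv2.imwrite("pics/w3.png",p); np.savez("w3.npz",p=p,w=w)
s,_,ws=cloud("scene"); cv2.imwrite("pics/s3.png",cv2.resize(s[150:330,220:460],None,fx=3.2,fy=3.2)); np.savez("scene3.npz",p=s,w=ws)
M=R.from_euler('xyz',get_obs()['eef_rot']).as_matrix();print(M.round(3),np.degrees(np.arctan2(M[1,1],M[0,1])))
print(get_obs()["ee_pos"],get_obs()["force"],totool([.6194,.2521,.3143]))
def yel(p,w):
    H=cv2.cvtColor(p,cv2.COLOR_BGR2HSV)
    return w[(H[...,0]>10)&(H[...,0]<32)&(H[...,1]>120)&(w[...,2]>.165)&(w[...,2]<.235)&(w[...,1]>.05)&(w[...,1]<.2)&(w[...,0]>.52)&(w[...,0]<.68)]
for P in(yel(p,w),yel(s,ws)):
    if len(P)<5: print(len(P)); continue
    l=cv2.fitLine(P[:,:2].astype(np.float32),cv2.DIST_HUBER,0,.001,.001).ravel()
    print(len(P),np.degrees(np.arctan2(l[1],l[0])),l[2:],"tip",P[P[:,1].argmax()],P[P[:,2]>.218].mean(0))
E
```

```text
time_s: 12.8
ee_pos: [0.6203, 0.2501, 0.3109]
eef_rot: [-2.988, 1.549, -2.555]
force: [-0.6, 0.4, -4.2]
grip_width: 0.0122
time_s: 13.3
ee_pos: [0.6201, 0.25, 0.3087]
eef_rot: [-2.496, 1.547, -2.587]
force: [-0.7, -0.0, -3.6]
grip_width: 0.0116
[[-0.02   0.087  0.996]
 [-0.013  0.996 -0.087]
 [-1.    -0.014 -0.019]] 85.01113402733077
[0.62013428 0.25000591 0.30897344] [ 0.1204582  -0.04479665 -4.6773964 ] [-5.33661145  1.94578576 -1.01543492]
967 85.59115 [0.6043324  0.11709568] tip [0.61007616 0.16580728 0.22530044] [0.60799278 0.15891675 0.22379692]
170 84.3231 [0.605978   0.09936211] tip [0.61102288 0.16472722 0.22300234] [0.6080493  0.12372394 0.22128875]
```

View pics/w3.png

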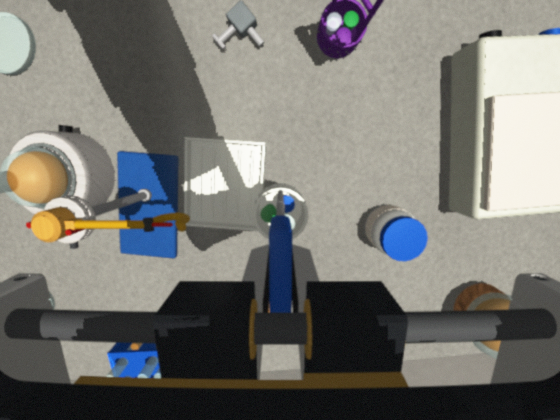

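View pics/s3.png

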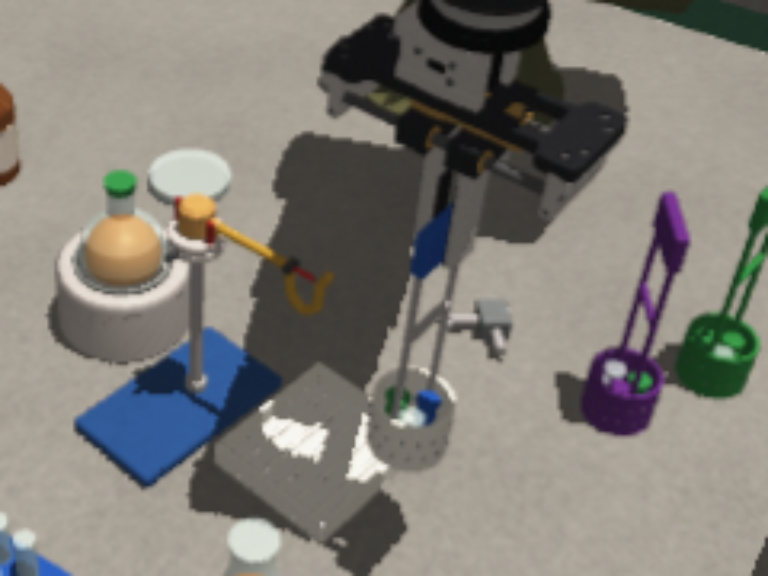

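```bash
python3 -m handwheel '[[[-3,0,0],0,1],[[-5,-5,0],0,1],[[-5,-15,0],0,1],[[-5,-30,0],0,1],[[-5,-40,0],0,1]]'; python3 - <<'E'
from h import *
z=np.load("scene3.npz"); w=z["w"]; t=np.array([.6201,.25])
k=np.hypot(w[...,0]-t[0],w[...,1]-t[1])<.05; 
u=np.array([.0872,.9962]); v=np.array([.9962,-.0872])
for lo,hi in((.10,.13),(.13,.15),(.15,.162),(.165,.22),(.222,.25),(.26,.29),(.29,.325)):
    P=w[k&(w[...,2]>lo)&(w[...,2]<hi)]; q=P[:,:2]-t
    if len(P): print(lo,hi,len(P),"rad",(q@u).min().round(4),np.median(q@u).round(4),(q@u).max().round(4),"lat",(q@v).min().round(4),(q@v).max().round(4))
P=w[k&(abs((w[...,:2]-t)@v)<.015)&(w[...,2]>.19)&(w[...,2]<.27)]; print("bar z",np.sort(P[:,2]).round(4)[::4])
P=w[k&(w[...,2]<.18)&(w[...,2]>.1)]; print("rim z",np.percentile(P[:,2],[50,90,95]),"min",P[:,2].min())
print(get_obs()["ee_pos"],totool([.6092,.1441,.3155]))
E
```

```text
time_s: 13.9
ee_pos: [0.6167, 0.2084, 0.3147]
eef_rot: [-2.485, 1.547, -2.573]
force: [0.1, 0.3, -4.4]
grip_width: 0.0119
0.1 0.13 189 rad -0.0313 0.0077 0.0277 lat -0.0266 0.0335
0.13 0.15 335 rad -0.0329 0.001 0.0274 lat -0.0275 0.036
0.15 0.162 169 rad -0.0327 -0.0007 0.0281 lat -0.0307 0.0315
0.165 0.22 84 rad -0.0052 -0.0015 0.0018 lat -0.0258 0.0314
0.222 0.25 84 rad -0.0054 -0.0006 0.002 lat -0.0269 0.031
0.26 0.29 37 rad -0.0043 0.0 0.0021 lat -0.0251 0.0311
0.29 0.325 184 rad -0.0187 0.0052 0.0185 lat -0.0091 0.0333
bar z [0.2356 0.237  0.2377 0.2382 0.2385 0.2388 0.2393 0.2404]
rim z [0.14460044 0.15600223 0.15756436] min 0.10372664139992949
[0.61667834 0.20837362 0.31465854] [  0.13560213 -64.68711947  -1.81370983]
```

```bash
python3 -m handwheel '[[[0,-10,0],0,1],[[0,-25,-1],0,1],[[0,-42,-1],0,1],[[0,-57,-2],0,1],[[0,-65,-2],0,1]]'; python3 - <<'E'
from h import *
p,d,w=cloud("scene"); cv2.imwrite("pics/s4.png",cv2.resize(p[170:330,240:400],None,fx=3.7,fy=3.7,interpolation=cv2.INTER_CUBIC))
o=get_obs(); t=o["ee_pos"][:2]; u=np.array([.0872,.9962]); v=np.array([.9962,-.0872]); rod=np.array([.5995,.033])
print(o["ee_pos"],(t-rod)@u,(t-rod)@v,o["force"])
H=cv2.cvtColor(p,cv2.COLOR_BGR2HSV); q=w[...,:2]-rod; yel=(H[...,0]>10)&(H[...,0]<32)&(H[...,1]>120)&(w[...,2]>.165)&(w[...,2]<.235)&(abs(q@v)<.03)
P=q[yel&(q@u>.12)]@u; print("tip rad max",P.max() if len(P) else None)
E
```

```text
time_s: 14.4
ee_pos: [0.6088, 0.142, 0.3159]
eef_rot: [-2.473, 1.547, -2.562]
force: [0.8, -0.1, -3.8]
grip_width: 0.012
[0.60894608 0.14156064 0.31599445] 0.10897180657186195 -5.629807387778026e-05 [-0.0160469   0.3872627  -3.98137847]
tip rad max 0.13081587964559752
```

View pics/s4.png

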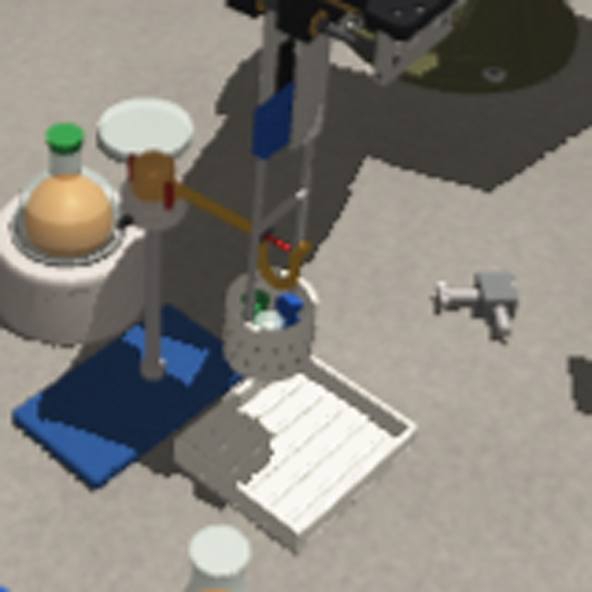

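The bar (crop 285,212) is above the hook's mouth, with the tip at (302,245), the red keeper between them and the cup below the hook. Now I'll lower it.

```bash
python3 -m handwheel '[[[4,1,0],0,1],[[9,2,0],0,1],[[14,3,0],0,1],[[18,3,0],0,1],[[20,3,0],0,1]]'; python3 -m handwheel '[[[1,0,0],0,1],[[2,0,0],0,1],[[3,0,0],0,1],[[4,0,0],0,1],[[5,0,0],0,1]]'; python3 ok.py 8
```

```text
time_s: 14.95
ee_pos: [0.6087, 0.1446, 0.2951]
eef_rot: [-2.481, 1.546, -2.57]
force: [-0.9, 0.4, -3.6]
grip_width: 0.0124
time_s: 15.45
ee_pos: [0.6086, 0.1446, 0.2904]
eef_rot: [-2.473, 1.547, -2.562]
force: [-0.5, 0.2, -0.6]
grip_width: 0.0117
[0.6086 0.1446 0.2904] [-0.5  0.2 -0.6] 0.5
```

```bash
for i in 1; do python3 -m handwheel '[[[1,0,0],0,1],[[2,0,0],0,1],[[3,0,0],0,1],[[4,0,0],0,1],[[5,0,0],0,1]]'>/dev/null; python3 ok.py 9 && python3 -m handwheel '[[[1,0,0],0,1],[[2,0,0],0,1],[[3,0,0],0,1],[[4,0,0],0,1],[[5,0,0],0,1]]' >/dev/null; python3 ok.py 9; done
```

```text
[0.6086 0.1444 0.2855] [ 0.2 -1.   0.7] 1.1
[0.6086 0.1444 0.2807] [ 0.4 -0.3  3.2] 0.5
```

```bash
python3 -m handwheel '[[[1,0,0],0,1],[[2,0,0],0,1],[[3,0,0],0,1],[[4,0,0],0,1],[[4,0,0],0,1]]'>/dev/null; python3 ok.py 9
```

```text
[0.6085 0.1446 0.2765] [0.5 1.9 1.7] 2.0
```

```bash
python3 -m handwheel '[[[1,0,0],0,1],[[2,0,0],0,1],[[3,0,0],0,1],[[4,0,0],0,1],[[4,0,0],0,1]]'>/dev/null; python3 ok.py 9 &&  python3 -m handwheel '[[[1,0,0],0,1],[[2,0,0],0,1],[[2,0,0],0,1],[[3,0,0],0,1],[[3,0,0],0,1]]'>/dev/null; python3 ok.py 9
```

```text
[0.6083 0.1448 0.2721] [0.2 3.7 0.5] 3.7
[0.608  0.1452 0.2684] [ 0.8  6.3 -2.5] 6.4
```

```bash
python3 -m handwheel '[[[1,0,0],0,1],[[1,0,0],0,1],[[2,0,0],0,1],[[2,0,0],0,1],[[2.5,0,0],0,1]]'>/dev/null; python3 ok.py 11 &&  python3 -m handwheel '[[[1,0,0],0,1],[[1,0,0],0,1],[[2,0,0],0,1],[[2,0,0],0,1],[[2.5,0,0],0,1]]'>/dev/null; python3 ok.py 11
```

```text
[0.608  0.145  0.2658] [-0.6  0.2 -3.1] 0.7
[0.608  0.1449 0.2634] [-0.7  0.1 -3.2] 0.7
```

```bash
python3 -m handwheel '[[[1,0,0],0,1],[[2,-1,0],0,1],[[3,-2,0],0,1],[[3.5,-2,0],0,1],[[3.5,-2,0],0,1]]'>/dev/null; python3 ok.py 9 &&  python3 -m handwheel '[[[0.5,0,0],0,1],[[1,0,0],0,1],[[1.5,0,0],0,1],[[2,0,0],0,1],[[2,0,0],0,1]]'>/dev/null; python3 ok.py 11
```

```text
[0.6077 0.1428 0.2598] [ 0.1 -0.4 -3. ] 0.4
[0.6077 0.1429 0.2582] [-0.4  0.7  1.1] 0.9
```

```bash
python3 -m handwheel '[[[-0.3,0,0],0,0.6],[[-0.3,0,0],0,0.5],[[-0.3,0,0],0,0.3],[[-0.3,0,0],0,0.2],[[-0.3,0,0],0,0.2]]'; python3 -m handwheel '[[[0,0,0],0,0],[[0,0,0],0,0],[[-5,0,0],0,0],[[-15,0,0],0,0],[[-30,0,0],0,0]]';python3 -m handwheel '[[[-30,0,0],0,0],[[-70,0,0],0,0],[[-100,0,0],0,0],[[-120,0,0],0,0],[[-120,0,0],0,0]]'
python3 - <<'E'
from h import *
p,d,w=cloud("scene"); cv2.imwrite("pics/s5.png",cv2.resize(p[170:330,240:400],None,fx=3.7,fy=3.7,interpolation=cv2.INTER_CUBIC))
H=cv2.cvtColor(p,cv2.COLOR_BGR2HSV); blue=(H[...,0]>100)&(H[...,0]<125)&(H[...,1]>120)&(w[...,2]>.23)&(w[...,2]<.3)&(abs(w[...,0]-.61)<.06)&(abs(w[...,1]-.14)<.06)
P=w[blue]; print(len(P),P.min(0),P.max(0),cv2.minAreaRect((P[:,:2]*1000).astype(np.float32)))
k=(abs(w[...,0]-.609)<.04)&(abs(w[...,1]-.141)<.04)&(w[...,2]>.06)&(w[...,2]<.11); Q=w[k]; print("cup",cv2.minEnclosingCircle((Q[:,:2]*1000).astype(np.float32)), np.percentile(Q[:,2],[5,95]))
E
```

```text
time_s: 20.45
ee_pos: [0.6077, 0.1429, 0.2585]
eef_rot: [-2.535, 1.547, -2.623]
force: [0.7, -0.5, 0.6]
grip_width: 0.0376
time_s: 20.95
ee_pos: [0.6082, 0.1432, 0.2891]
eef_rot: [-2.545, 1.547, -2.633]
force: [0.1, 0.2, -0.5]
grip_width: 0.0469
time_s: 21.45
ee_pos: [0.6109, 0.1447, 0.4128]
eef_rot: [-2.449, 1.552, -2.537]
force: [-0.1, 0.2, 0.6]
grip_width: 0.0471
252 [0.57768279 0.13388213 0.2496111 ] [0.64215322 0.14757891 0.28480318] ((609.9449462890625, 141.30352783203125), (11.677311897277832, 64.302734375), 86.80716705322266)
cup ((608.6609497070312, 143.26084899902344), 32.33954620361328) [0.06442365 0.10571572]
```

View pics/s5.png

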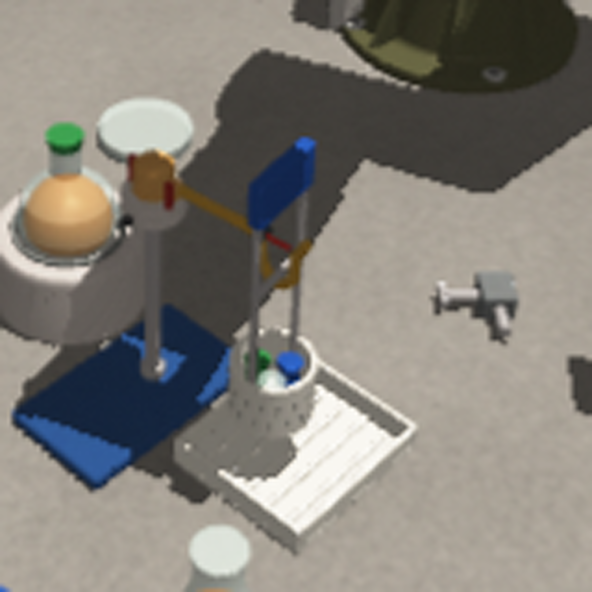

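The basket hangs at crop (280,270) with its bar in the hook's bottom, below the keeper (285,243), and the cup is clear above the tray. I'll let it settle, check for motion and hand in.

```bash
python3 -m handwheel '[[[0,0,0],0,0],[[0,0,0],0,0],[[0,0,0],0,0],[[0,0,0],0,0],[[0,0,0],0,0]]' >/dev/null; python3 -m handwheel '[[[0,0,0],0,0],[[0,0,0],0,0],[[0,0,0],0,0],[[0,0,0],0,0],[[0,0,0],0,0]]'
python3 - <<'E'
from h import *
for i in range(4):
    p,d,w=cloud("scene")
    H=cv2.cvtColor(p,cv2.COLOR_BGR2HSV); b=(H[...,0]>100)&(H[...,0]<125)&(H[...,1]>120)&(w[...,2]>.23)&(w[...,2]<.3)&(abs(w[...,0]-.61)<.06)&(abs(w[...,1]-.14)<.06)
    k=(abs(w[...,0]-.609)<.04)&(abs(w[...,1]-.141)<.04)&(w[...,2]>.06)&(w[...,2]<.11)
    print(w[b].mean(0).round(4),w[k].mean(0).round(4))
hand_in()
E
```

```text
time_s: 22.5
ee_pos: [0.6109, 0.1447, 0.4101]
eef_rot: [-2.512, 1.549, -2.6]
force: [-0.0, -0.7, -0.4]
grip_width: 0.0469
[0.6147 0.1429 0.2704] [0.6125 0.1475 0.0899]
[0.6149 0.143  0.2707] [0.613  0.1477 0.0899]
[0.6148 0.1429 0.2705] [0.6133 0.1477 0.0898]
[0.6149 0.143  0.2707] [0.6134 0.1477 0.0898]
the job is handed in; nothing more can be done
```

The basket is hanging in the hook over the tray and the job is handed in, at about 22.7 s; no verdict is reported.

- **Hook:** I pushed it round to the tray's side until it stopped against its pin, at about -1.48 rad by my estimate. The push held at about 11.5 N with no further movement.
- **Basket:** I pressed the bar down past the keeper with a highest reading of about 7.5 N, and the keeper's sideways push reached about 6 N before it snapped back. The bar then settled in the hook's bottom, and I released the basket and drew the gripper well clear.

**Last checks:**
- The bar is at about z = 0.184, against an expected 0.1835 at the seat.
- The basket is upright within a few millimetres and about 23 mm from the tray's middle.
- Four successive frames moved by less than 1 mm, and the gripper reads no force.

None of the checks failed. They are camera estimates good to about 2–3 mm. I did not re-measure the bystanders or the mantle, but the arm never came near them.

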